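# Put the microtome's clamps away in their case

## Robot

A 6-joint arm with a two-finger parallel gripper is mounted at the origin on the work surface. World frame = base frame: x ahead of the robot, y to its left, z up, the work surface at z = 0. Lengths are in mm, angles in rad, forces in N, time in s.
With the tool pointing down it reaches from about 250 to 800 mm from the base axis. Payload 3.9 kg.
Tool frame: the origin (TCP) lies on the centre line of the jaws, within the pads' length; the fingertips stand 11 mm ahead of it and the grasp point (between the pads) lies 8 mm behind it; z points along the fingers, y is the line along which they close (so a half turn about z gives the same grasp; the last joint's range is limited). The gripper opens to 85 mm and grips with 20 to 120 N. Pads are 22 mm wide; open, the fingers measure 114 mm over their backs; the gripper's body (76 mm by 85 mm) begins 54 mm behind the grasp point. The pads swing forward as they close: fully open they stand 13 mm farther back than shut.
Start: joints at [1.126, 0.26, -0.138, 1.173, 0, 1.571], TCP at [225.89, 473.908, 242.304] pointing down, gripper open.
Joint ranges: [-2.78, 2.78], [-0.83, 1.72], [-1.28, 1.37], [-1.9, 2.12], [-1.57, 1.48], [-3.14, 3.14]. Speed limits (rad/s): [2.57, 2.57, 3.14, 3.14, 3.14, 3.14].

## Interface

Orientations are given as a rotation vector (axis times angle).
In Python, from workcell import r gives the robot as it stands.
- The arm moves only by the tool servo_tool, never from a script. Its argument "deltas" is a list of rows, each an object with "linear": the shift along the tool's x, y, z in mm, a list of three; "yaw": the turn about the tool's z in rad. In form: [{"linear": [x, y, z], "yaw": yaw}, ...]. A call has 1 to 12 rows; each row is the pose to reach, as a shift and turn from the pose commanded when the call began, along the tool's axes at that moment; what a row does not reach only later rows make up. A row lasts 1/10 s, in which the tool goes at most 50 mm and 8.59 degrees, less where a joint would pass 70% of its speed; a pose out of reach is approached as far as the arm can. A call with a gripper value outside its range is refused whole. "gripper" is the closure, from 0 (fully open) to 1 (shut), set as the call begins (left out, the last holds). The fingers move at their own pace and stop on an object; "force" is the grip in N (left out, the last holds). Time passes only in rows, so rows that repeat a pose let the fingers close. It gives the time, the measured TCP pose, the force, the opening and the grip force at its end, in the units of the state.
- r.read_state(): the state, without advancing time (a new reading comes with each control period).
- r.snapshot(name): name is "scene" or "top" or "wrist"; returns (picture, depth): 480x640x3 uint8, red, green, blue; 480x640 float32, mm along the optical axis (not along the pixel's ray), 0 where there is no reading.
- r.camera_model(name): a dict with "intrinsics" (3x3 intrinsics, pixels), "dist" ([k1, k2, p1, p2, k3] as OpenCV has them; the pictures are not rectified), "rvec" (rotation vector, rad) and "tvec" (3), from world to camera coordinates, as OpenCV has them; the wrist camera has in their place "tool_from_camera" (4x4, takes a point from camera to tool coordinates, whose origin is the TCP and whose axes are the flange's). Camera axes: x right, y down, z forward; pixel columns grow to the right and rows downward; lengths in mm; the calibration is good to about 2 mm. A picture is of the moment at which its call begins: read the wrist's pose just before it. camera_model takes no time and is no camera call.
- r.hand_in(): hands the job in; it is judged then, once.
The state is a dict: "time": time; "joint_positions": joint angles; "qvel": joint speeds; "joint_torque": joint torques, N m; "tool_pos": TCP position; "tool_rot": TCP orientation; "ft_force": force on the tool from outside, world axes, zero at the start; "moment": the same for the moment, N m; "opening": finger opening in mm; "gripper_force": force on a finger pad.
Only numpy, scipy, OpenCV 4.12 (cv2) and the standard library are available. Lean on these libraries where they do the work, as an engineer would, in place of code of your own. Each camera call takes 0.05 s, during which the arm holds its last target. There are 200 camera calls.

## Task

The four specimen clamps of the microtome have been cleaned and stand on the blue mat. Put each one away upright in the foam cut-out of the accessory case that has its shape, lowered in rather than dropped, so that it sits flat on the bottom of the cut-out. Leave the paraffin block and the blade dispenser where they lie on the mat.

Things in the scene. Friction and masses are not known exactly. Their poses are not given: they have to be found in the camera images.
- cassette_clamp: Metal cassette clamp, 0.2-0.45 kg as all four: dark base 50 (x) by 68 (y) mm; two bright jaws along y, outer faces 50 mm apart, top 42 mm, from y -34 to +20 mm; open 28 mm channel between; lever with black ball at +y end, 46 mm high, inside the outline. Grip along x. Origin: centre of underside, z up. Clamps but the round one start with x within 45 deg of the robot's x, all upright.
- vice_clamp: Small steel vice clamp: square hollow frame 48 by 48 mm, 42 mm high, a jaw inside; a round screw head (14 mm across) stands out 10 mm from the +y side, axis 27 mm above the underside. Grip along x, across the plain sides. Origin: centre of underside, z up. Clamps and bystanders fill six spots on the 3 mm blue mat: two rows 110 mm apart along x, three spots 95 mm apart along y.
- round_clamp: Holder for round specimens: aluminium cup 52 mm in diameter, 42 mm high, bore 36 mm, dark line round its foot, any yaw. Grip across the outside; along the robot's x there is most room between neighbours. Origin: centre of underside, z up.
- foil_clamp: Foil clamp: narrow steel bar 24 (x) by 84 (y) by 42 mm high, two upright plates with a 5 mm slit between; two screw heads (11 mm across, at y -30 and +30 mm, axis 29 mm above the underside) stand out 8 mm from the +x side. Grip along x at the middle. Origin: centre of underside, z up.
- nest_cassette: Dark foam insert, cut-out 60 (x) by 78 (y) mm. All four are fixed, 100 (x) by 110 (y) by 22 mm, set two by two in a shallow grey case (wall top 28 mm above bench), across from the mat, left or right. Origin: centre of the insert's underside, 6 mm above bench, under the cut-out's centre. Cut-out 14 mm deep, its cream floor 8 mm above the origin; rims chamfered 3 mm.
- nest_vice: Foam insert with a square cut-out 58 by 58 mm, for the vice clamp, whose screw head clears the foam and may point any way. Fixed; size, depth and origin as nest_cassette.
- nest_round: Foam insert with a round cut-out 62 mm in diameter, for the round holder. Fixed; size, depth and origin as nest_cassette.
- nest_foil: Foam insert with a narrow cut-out 34 (x) by 94 (y) mm, for the foil clamp, either way round; its screw heads clear the foam. Fixed; size, depth and origin as nest_cassette.
- wax_block: Bystander on the mat: white plastic cassette 28 by 43 mm with a pale paraffin block on it, 19 mm high in all; leave it. Origin: centre of underside, z up.
- blade_dispenser: Bystander on the mat: flat grey blade dispenser 26 by 62 mm, 15 mm high; leave it. Origin: centre of underside, z up.
Mind the look-alikes: they are no part of the job. Leave any red or yellow look-alike of the round_clamp alone. What is shaped like the cassette_clamp but orange or yellow is not meant.

How it is judged (in metres and radians):
At the end, for the whole second after the job is handed in: Each of the four clamps stands upright (within 0.1 rad) and at rest in the cut-out of its own shape, within 10 mm of its centre and on the cut-out's floor (within 4 mm in height) (horizontal distance between cassette_clamp and nest_cassette below 0.01 m and z of cassette_clamp in the frame of nest_cassette between 0.004 and 0.012 m and angle between each of cassette_clamp, vice_clamp, round_clamp, foil_clamp's own z axis and vertical below 0.1 rad and linear speed of each of cassette_clamp, vice_clamp, round_clamp, foil_clamp below 0.02 m/s and horizontal distance between vice_clamp and nest_vice below 0.01 m and z of vice_clamp in the frame of nest_vice between 0.004 and 0.012 m and horizontal distance between round_clamp and nest_round below 0.01 m and z of round_clamp in the frame of nest_round between 0.004 and 0.012 m and horizontal distance between foil_clamp and nest_foil below 0.01 m and z of foil_clamp in the frame of nest_foil between 0.004 and 0.012 m); the robot touches nothing.
It fails at once if the paraffin block or the blade dispenser is moved by more than 20 mm (distance of any of wax_block, blade_dispenser from where it was at the start of the episode above 0.02 m).
It fails at once if a clamp is dropped (falls free of the fingers faster than 0.8 m/s, a fall of about 33 mm) ((contact force between cassette_clamp and the fingers below 0.05 N and linear speed of cassette_clamp above 0.8 m/s) or (contact force between vice_clamp and the fingers below 0.05 N and linear speed of vice_clamp above 0.8 m/s) or (contact force between round_clamp and the fingers below 0.05 N and linear speed of round_clamp above 0.8 m/s) or (contact force between foil_clamp and the fingers below 0.05 N and linear speed of foil_clamp above 0.8 m/s)).
It also fails if it takes over 99 s, if anything falls off the work surface, if the arm or the gripper's body presses on something with over 40 N, if the wrist force passes 120 N, or if a joint passes its speed limit or range.

## Working session

There is one attempt and no reset: what is moved stays moved. The work goes in short steps, Python scripts to look and compute and a tool call to move; the robot and the scene stay as the last step left them, time stands still between calls to the robot, and variables do not carry over. Pictures are saved under pics/ and viewed, at most 14 in all, crops included, and the job is handed in when it is done.

Besides the shell and the picture viewer there is one more tool, called after "Emit:" by a JSON object that holds its "name" and its "arguments". servo_tool: Moves the arm, as the interface text tells. Its arguments: {"type":"object","properties":{"deltas":{"type":"array"},"gripper":{"type":"number"},"force":{"type":"number"}},"required":["deltas"]}

```bash
mkdir -p pics; ls
python3 - <<'E'
from workcell import r
import cv2,numpy as np
np.set_printoptions(suppress=True,precision=3)
s=r.read_state();print(s)
for n in("top","scene"):
    p,d=r.snapshot(n);cv2.imwrite(f"pics/{n}0.png",p[:,:,::-1]);np.save(f"{n}0.npy",d)
    print(r.camera_model(n))
print(r.camera_model("wrist"))
E
```

```text
pics
{'time': 0.0, 'joint_positions': array([ 1.126,  0.261, -0.139,  1.173,  0.   ,  1.571]), 'qvel': array([-0.   ,  0.002, -0.   ,  0.001, -0.001,  0.   ]), 'joint_torque': array([ -0.001, -40.567,  25.393,   0.019,   0.   ,   0.   ]), 'tool_pos': array([225.606, 473.298, 241.449]), 'tool_rot': array([-0.693, -3.064,  0.003]), 'ft_force': array([ 0.239,  0.62 , -0.306]), 'moment': array([ 0.001,  0.008, -0.011]), 'gripper_force': 0.0, 'opening': 85.6848079429257}
{'intrinsics': array([[608.145,   0.   , 327.051],
       [  0.   , 608.145, 234.103],
       [  0.   ,   0.   ,   1.   ]]), 'dist': array([0.054, 0.   , 0.   , 0.   , 0.   ]), 'rvec': array([ 2.151, -2.177,  0.138]), 'tvec': array([ -42.428,  482.467, 1066.416])}
{'intrinsics': array([[485.537,   0.   , 323.243],
       [  0.   , 485.537, 241.091],
       [  0.   ,   0.   ,   1.   ]]), 'dist': array([0.045, 0.   , 0.   , 0.   , 0.   ]), 'rvec': array([ 1.327,  2.359, -0.77 ]), 'tvec': array([ 305.258, -278.042, 1293.23 ])}
{'intrinsics': array([[418.966,   0.   , 316.467],
       [  0.   , 418.966, 235.37 ],
       [  0.   ,   0.   ,   1.   ]]), 'dist': array([-0.064,  0.   ,  0.   ,  0.   ,  0.   ]), 'tool_from_camera': array([[   0.001,   -0.96 ,   -0.281,   71.918],
       [   1.   ,    0.001,    0.001,    1.174],
       [  -0.001,   -0.281,    0.96 , -130.695],
       [   0.   ,    0.   ,    0.   ,    1.   ]])}
```

View pics/top0.png

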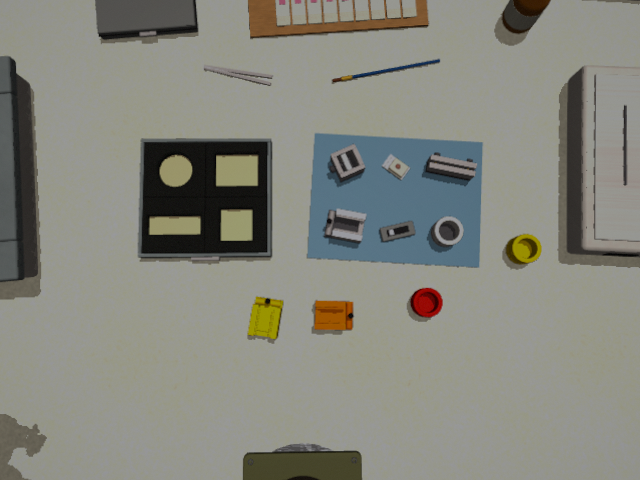

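View pics/scene0.png

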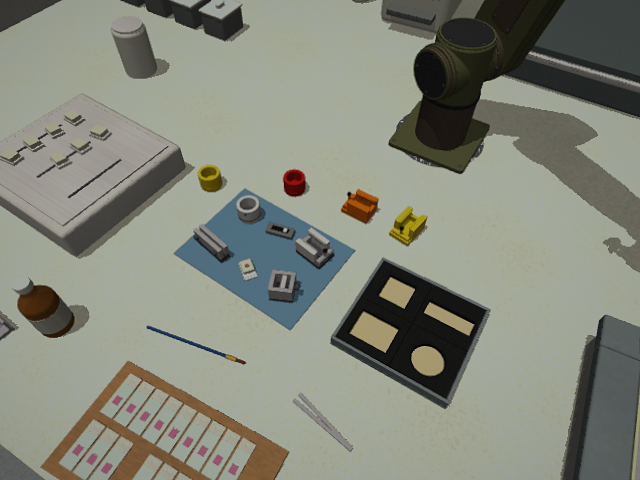

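The top view shows the mat at (395,200), with these clamps:
- vice clamp at (348,162)
- foil clamp at (450,166)
- cassette clamp at (346,226), bright metal with its ball towards the left
- round clamp at (448,231)

The bystanders are the wax block at (396,166) and the blade dispenser at (398,231).

The case cut-outs are round (176,171), cassette (237,170), foil (175,226) and vice (236,225).

Look-alikes, all off the mat and not meant:
- Cassette-shaped: yellow at (266,318) and orange at (333,316). The bright metal one at (346,226) is the one meant.
- Cup-shaped: red at (427,302) and yellow at (524,249). The aluminium one at (448,231) is the one meant.

```bash
cat > h.py <<'E'
import cv2,numpy as np
from workcell import r
from scipy.spatial.transform import Rotation as R
np.set_printoptions(suppress=True,precision=2)
def pose(n,st=None):
    m=r.camera_model(n)
    if n=="wrist":
        T=np.eye(4);T[:3,:3]=R.from_rotvec(st["tool_rot"]).as_matrix();T[:3,3]=st["tool_pos"]
        T=T@m["tool_from_camera"]
    else:
        A=np.eye(4);A[:3,:3]=cv2.Rodrigues(m["rvec"])[0];A[:3,3]=m["tvec"];T=np.linalg.inv(A)
    return m,T
def rays(n,uv,st=None):
    m,T=pose(n,st)
    q=cv2.undistortPoints(np.float64(uv).reshape(-1,1,2),m["intrinsics"],m["dist"])[:,0]
    return T[:3,3],np.c_[q,np.ones(len(q))]@T[:3,:3].T
def onplane(n,uv,z,st=None):
    o,d=rays(n,uv,st);return o+d*((z-o[2])/d[:,2])[:,None]
def cloud(n,dep,st=None):
    v,u=np.mgrid[:480,:640];o,d=rays(n,np.c_[u.ravel(),v.ravel()],st)
    P=(o+d*dep.reshape(-1,1)).reshape(480,640,3);P[dep==0]=np.nan;return P
def tri(a,b):  # two (origin,dir): nearest midpoint
    (o1,d1),(o2,d2)=a,b;t=np.linalg.lstsq(np.c_[d1,-d2],o2-o1,rcond=None)[0]
    return (o1+d1*t[0]+o2+d2*t[1])/2
def blobs(mask,amin):
    c,_=cv2.findContours(mask.astype(np.uint8),cv2.RETR_EXTERNAL,cv2.CHAIN_APPROX_NONE)
    return [k[:,0] for k in c if cv2.contourArea(k)>amin]
E
python3 - <<'E'
from h import *
for n in("top","scene"):
    im=cv2.imread(f"pics/{n}0.png");P=cloud(n,np.load(f"{n}0.npy"))
    h=cv2.cvtColor(im,cv2.COLOR_BGR2HSV)
    X,Y,Z=P[...,0],P[...,1],P[...,2]
    blue=(h[...,0]>95)&(h[...,0]<115)&(h[...,1]>90)&(h[...,2]>80)
    b=max(blobs(blue,500),key=cv2.contourArea)
    print(n,"mat z",np.nanmedian(Z[blue]),"corners",onplane(n,cv2.boxPoints(cv2.minAreaRect(b)),3)[:,:2].round().tolist())
    cream=(h[...,0]>15)&(h[...,0]<35)&(h[...,1]>40)&(h[...,2]>120)
    reg=(X>400)&(X<680)&(Y>20)&(Y<330)
    for c in blobs(cream&reg,300):
        m=np.zeros((480,640),np.uint8);cv2.drawContours(m,[c],-1,1,-1);z=np.nanmedian(Z[m>0])
        q=onplane(n,c,14)[:,:2].astype(np.float32);rc=cv2.minAreaRect(q)
        print(" floor z %.1f"%z,np.round(rc[0],1),np.round(rc[1],1),round(rc[2],1),c.mean(0))
    mm=np.zeros((480,640),np.uint8);cv2.drawContours(mm,[cv2.convexHull(b)],-1,1,-1)
    for c in blobs((mm>0)&~blue&(Z>12),30):
        m=np.zeros((480,640),np.uint8);cv2.drawContours(m,[c],-1,1,-1);m=m>0
        zt=np.nanpercentile(Z[m],90);t=m&(Z>zt-6)
        q=P[t][:,:2].astype(np.float32);rc=cv2.minAreaRect(q)
        print(" obj top z %.1f"%zt,np.round(rc[0],1),np.round(rc[1],1),round(rc[2],1),c.mean(0))
E
python3 - <<'E'
import cv2
im=cv2.imread("pics/top0.png")[125:275,130:490];cv2.imwrite("pics/c0.png",cv2.resize(im,None,fx=2.2,fy=2.2,interpolation=cv2.INTER_CUBIC))
E
```

```text
Traceback (most recent call last):
ValueError: max() iterable argument is empty
```

View pics/c0.png

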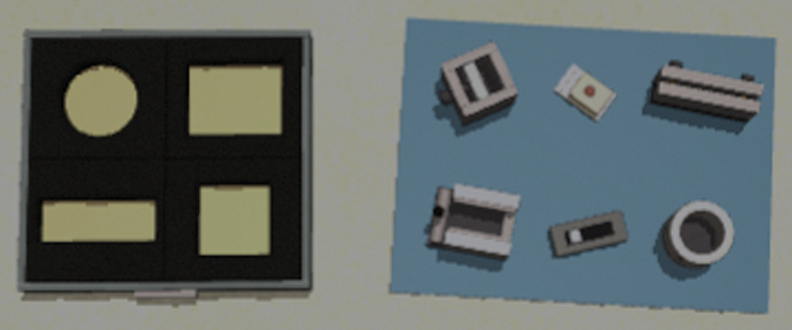

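The crop confirms the four metal clamps on the mat: vice (480,82), foil (707,92), cassette (475,220), round (700,232). It also shows the cut-outs clearly. The blue mask was wrong, so I'll check its HSV values.

```bash
cat > m.py <<'E'
from h import *
for n in("top","scene"):
    im=cv2.imread(f"pics/{n}0.png");P=cloud(n,np.load(f"{n}0.npy"))
    h=cv2.cvtColor(im,cv2.COLOR_BGR2HSV)
    X,Y,Z=P[...,0],P[...,1],P[...,2]
    blue=(h[...,0]>92)&(h[...,0]<118)&(h[...,1]>70)&(h[...,2]>50)
    if n=="top": print(h[200,380],h[170,176],h[225,346],P[200,380],P[170,176],P[20,460])
    b=max(blobs(blue,500),key=cv2.contourArea)
    print(n,"mat z",np.nanmedian(Z[blue]),"corners",onplane(n,cv2.boxPoints(cv2.minAreaRect(b)),3)[:,:2].round().tolist())
    cream=(h[...,0]>15)&(h[...,0]<38)&(h[...,1]>40)&(h[...,2]>100)
    M=onplane(n,cv2.boxPoints(cv2.minAreaRect(b)),3)[:,:2].mean(0)
    reg=(X>M[0]-130)&(X<M[0]+130)&(Y>M[1]+150)&(Y<M[1]+450)
    for c in blobs(cream&reg,300):
        m=np.zeros((480,640),np.uint8);cv2.drawContours(m,[c],-1,1,-1);z=np.nanmedian(Z[m>0])
        q=onplane(n,c,14)[:,:2].astype(np.float32);rc=cv2.minAreaRect(q)
        print(" floor z %.1f"%z,np.round(rc[0],1),np.round(rc[1],1),round(rc[2],1),c.mean(0))
    mm=np.zeros((480,640),np.uint8);cv2.drawContours(mm,[cv2.convexHull(b)],-1,1,-1)
    for c in blobs((mm>0)&~blue&(Z>12),30):
        m=np.zeros((480,640),np.uint8);cv2.drawContours(m,[c],-1,1,-1);m=m>0
        zt=np.nanpercentile(Z[m],85);t=m&(Z>zt-6)&(Z<zt+4)
        q=P[t][:,:2].astype(np.float32);rc=cv2.minAreaRect(q)
        print(" obj top z %.1f"%zt,np.round(rc[0],1),np.round(rc[1],1),round(rc[2],1),c.mean(0))
E
python3 m.py
```

```text
[101  84 131] [ 27  77 152] [160  13  60] [ 547.2  -147.25    5.61] [605.1  227.4   15.89] [ 895.12 -308.04    0.67]
top mat z 4.041572051398589 corners [[443.0, -12.0], [676.0, -27.0], [654.0, -346.0], [422.0, -324.0]]
 floor z 15.4 [502.7 229. ] [89.1 31.2] 89.4 [174.55 225.25]
 floor z 15.6 [502.4 117.7] [55.8 54.7] 0.1 [236.   224.98]
 floor z 15.6 [604.4 117.2] [75.5 56.5] 90.0 [236.35 170.37]
 floor z 15.7 [604.7 228.7] [58.1 56.5] 0.7 [175.36 170.57]
 obj top z 18.5 [ 487.9 -177.2] [25.9 61.6] 12.7 [397.51 230.97]
 obj top z 46.7 [ 483.7 -263.8] [50.8 49.4] 21.2 [447.03 231.55]
 obj top z 47.0 [497.6 -80.9] [67. 51.] 78.0 [345.28 225.06]
 obj top z 22.0 [ 606.3 -181.5] [30.4 26.3] 54.5 [397.66 167.03]
 obj top z 47.0 [ 604.1 -275.1] [83.6 28.4] 78.7 [451.13 165.9 ]
 obj top z 46.6 [613.  -86.9] [50.6 48.6] 23.8 [346.39 162.56]
scene mat z 2.140576110251118 corners [[657.0, -337.0], [390.0, -393.0], [446.0, -11.0], [679.0, -5.0]]
 floor z 14.6 [602.3 228.2] [57.5 57.5] 58.1 [427.16 360.5 ]
 floor z 14.1 [601.4 116.7] [76.5 55.3] 89.8 [373.74 331.74]
 floor z 14.3 [500.3 222.5] [81.8 27.5] 89.9 [445.92 317.04]
 floor z 14.0 [499.5 117.1] [56.4 52.6] 89.8 [396.88 292.4 ]
 obj top z 44.5 [613.6 -80.3] [49.6 57.7] 22.0 [282.95 285.54]
 obj top z 19.6 [ 607.8 -178.5] [31.4 23.9] 54.1 [247.09 266.09]
 obj top z 44.0 [499.5 -77.7] [67.1 52.5] 79.7 [314.23 248.03]
 obj top z 44.5 [ 606.1 -269.9] [79.3 28.5] 76.7 [212.02 243.42]
 obj top z 15.9 [ 491.  -173.8] [28.1 61.4] 13.5 [278.7  229.85]
 obj top z 43.9 [ 486.9 -260.6] [50.5 50.3] 47.5 [248.47 208.49]
```

Heights agree from the two fixed views: clamp tops about 45 mm, floors about 14 mm. The two views differ by 2–4 mm in x and y, so I'll refine with the wrist camera, over the case first.

Emit:
{"name": "servo_tool", "arguments": {"deltas": [{"linear":[-406,-98,0],"yaw":1.126},{"linear":[-406,-98,0],"yaw":1.126},{"linear":[-406,-98,0],"yaw":1.126},{"linear":[-406,-98,0],"yaw":1.126},{"linear":[-406,-98,0],"yaw":1.126},{"linear":[-406,-98,0],"yaw":1.126},{"linear":[-406,-98,0],"yaw":1.126},{"linear":[-406,-98,0],"yaw":1.126},{"linear":[-406,-98,0],"yaw":1.126},{"linear":[-406,-98,0],"yaw":1.126},{"linear":[-406,-98,0],"yaw":1.126},{"linear":[-406,-98,0],"yaw":1.126}], "gripper": 0}}

```text
time: 1.3
tool_pos: [548.9, 211.7, 242.2]
tool_rot: [-2.219, -2.223, 0.001]
ft_force: [-0.6, -1.0, 0.2]
opening: 85.6
gripper_force: 0.0
```

```bash
cat > w.py <<'E'
import sys;from h import *
k=sys.argv[1]
st=r.read_state();p,d=r.snapshot("wrist");cv2.imwrite(f"pics/w{k}.png",p[:,:,::-1]);np.savez(f"w{k}.npz",d=d,tool_pos=st["tool_pos"],tool_rot=st["tool_rot"]);print(st["tool_pos"],st["tool_rot"],st["joint_positions"])
E
python3 w.py 1
```

```text
[548.86 211.74 242.18] [-2.22 -2.22  0.  ] [0.37 0.37 0.02 1.22 0.   1.94]
```

Emit:
{"name": "servo_tool", "arguments": {"deltas": [{"linear":[-350,0,0],"yaw":0},{"linear":[-350,0,0],"yaw":0},{"linear":[-350,0,0],"yaw":0},{"linear":[-350,0,0],"yaw":0},{"linear":[-350,0,0],"yaw":0},{"linear":[-350,0,0],"yaw":0},{"linear":[-350,0,0],"yaw":0},{"linear":[-350,0,0],"yaw":0},{"linear":[-350,0,0],"yaw":0},{"linear":[-350,0,0],"yaw":0},{"linear":[-350,0,0],"yaw":0}]}}

```text
time: 2.45
tool_pos: [550.2, -137.3, 242.5]
tool_rot: [-2.218, -2.225, -0.0]
ft_force: [0.4, 0.8, 0.4]
opening: 85.1
gripper_force: 0.0
```

```bash
python3 w.py 2; python3 -c "
import cv2;a=cv2.imread('pics/w1.png');b=cv2.imread('pics/w2.png');cv2.imwrite('pics/w12.png',cv2.resize(cv2.hconcat([a,b]),(800,300)))"
```

```text
[ 550.22 -137.29  242.46] [-2.22 -2.22 -0.  ] [-0.24  0.33 -0.03  1.2   0.    1.32]
```

View pics/w12.png

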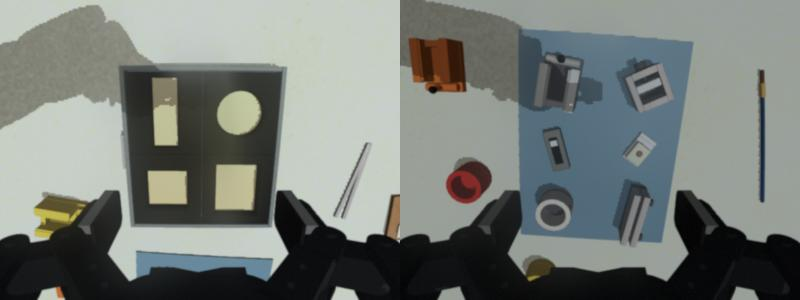

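Left half is the wrist view of the case: foil (165,111), round (238,112), vice (167,187), cassette (235,187). Right half is the mat: cassette (555,80), vice (650,85), dispenser (555,150), wax (638,150), round (553,210), foil (635,215).

```bash
cat > m2.py <<'E'
import sys;from h import *
def load(k):
    st=np.load(f"w{k}.npz");im=cv2.imread(f"pics/w{k}.png");return st,im,cloud("wrist",st["d"],st)
def nests(k):
    st,im,P=load(k);h=cv2.cvtColor(im,cv2.COLOR_BGR2HSV);X,Y,Z=np.moveaxis(P,2,0)
    cream=(Z>8)&(Z<18)&(X>440)&(X<660)&(Y>60)&(Y<290)&(h[...,0]>12)&(h[...,0]<38)&(h[...,1]>25)&(h[...,2]>60)
    for c in blobs(cream,300):
        m=np.zeros((480,640),np.uint8);cv2.drawContours(m,[c],-1,1,-1);z=np.nanmedian(Z[m>0])
        rc=cv2.minAreaRect(onplane("wrist",c,z,st)[:,:2].astype(np.float32))
        print("nest z %.1f"%z,np.round(rc[0],1),np.round(rc[1],1),round(rc[2],1))
    foam=(Z>20)&(Z<36)&(X>420)&(X<680)&(Y>40)&(Y<310);print("case/foam top z",np.nanpercentile(Z[foam],[10,50,97]))
def tops(k,lo=38,hi=56):
    st,im,P=load(k);X,Y,Z=np.moveaxis(P,2,0)
    d=np.linalg.norm(P[...,:2]-st["tool_pos"][:2],axis=2)
    m=(Z>lo)&(Z<hi)&(X>420)&(X<680)&(Y>-345)&(Y<-20)
    m=cv2.morphologyEx(m.astype(np.uint8),cv2.MORPH_CLOSE,np.ones((9,9)))>0
    for c in blobs(m,150):
        t=np.zeros((480,640),np.uint8);cv2.drawContours(t,[c],-1,1,-1)
        z=np.nanmedian(Z[(t>0)&m&(Z>lo)&(Z<hi)])
        q=onplane("wrist",c,z,st)[:,:2].astype(np.float32);rc=cv2.minAreaRect(q)
        print("top z %.1f"%z,np.round(rc[0],1),np.round(rc[1],1),round(rc[2],1),"circ",np.round(cv2.minEnclosingCircle(q)[0],1),c.mean(0).round())
if __name__=="__main__": nests(1);tops(2)
E
python3 m2.py
```

```text
nest z 13.6 [503.1 115.3] [58.5 54.5] 0.2
nest z 13.7 [606.  115.1] [75.2 60.1] 89.9
nest z 13.7 [605.9 228.1] [61.9 60.6] 47.4
nest z 13.6 [503.3 228.9] [94.5 34.3] 89.9
case/foam top z [25.6  26.94 28.39]
top z 43.5 [ 487.3 -261. ] [53.7 50.2] 86.0 circ [ 487.4 -260.6] [245. 342.]
top z 43.8 [ 604.2 -271.6] [86.2 25.5] 77.7 circ [ 604.7 -271.4] [376. 352.]
top z 43.8 [516.5 -88.8] [53.6 14.3] 78.9 circ [518.4 -89.2] [273. 145.]
top z 43.8 [614.6 -84.4] [48.1 48.6] 23.2 circ [614.5 -84.2] [400. 140.]
top z 43.8 [481.8 -81.5] [53.9 14.6] 78.7 circ [480.4 -81.2] [227. 135.]
```

Nests (wrist view, corrected for the hidden edge): cassette (606,117), vice (503,117), round (606,228), foil (503,229).

Clamps (x, y, yaw):
- cassette (500.5,-78.3), -0.195
- vice (614.6,-84.4), +0.405
- round (487.4,-260.8)
- foil (604.4,-271.5), -0.215

I'll hover over the cassette clamp first and check it from a second wrist position.

Emit:
{"name": "servo_tool", "arguments": {"deltas": [{"linear":[61,-50,132],"yaw":0.195},{"linear":[61,-50,132],"yaw":0.195},{"linear":[61,-50,132],"yaw":0.195},{"linear":[61,-50,132],"yaw":0.195},{"linear":[61,-50,132],"yaw":0.195},{"linear":[61,-50,132],"yaw":0.195},{"linear":[61,-50,132],"yaw":0.195}], "force": 60}}

```text
time: 3.2
tool_pos: [503.5, -78.8, 112.5]
tool_rot: [2.424, 1.992, 0.006]
ft_force: [0.4, -1.1, 0.5]
opening: 85.7
gripper_force: 0.0
```

```bash
python3 w.py 3; python3 -c "
from m2 import *
tops(3)"
```

```text
[503.46 -78.8  112.48] [2.42 1.99 0.01] [-0.16  0.32 -0.41  0.83 -0.    1.61]
top z 43.8 [ 617. -242.] [16.2 13.7] 75.1 circ [ 617.1 -242.3] [543. 470.]
top z 43.8 [516.4 -87.7] [55.2 14.1] 78.7 circ [518.  -88.2] [344. 273.]
top z 43.8 [481.3 -80.8] [55.2 14.2] 78.6 circ [479.4 -80.4] [274. 273.]
top z 46.6 [505.9 -49.3] [9.6 9.5] 52.3 circ [505.9 -49.2] [309. 207.]
top z 43.7 [613.7 -83.6] [49.1 51.5] 23.9 circ [613.8 -84. ] [531. 228.]
```

View pics/w3.png

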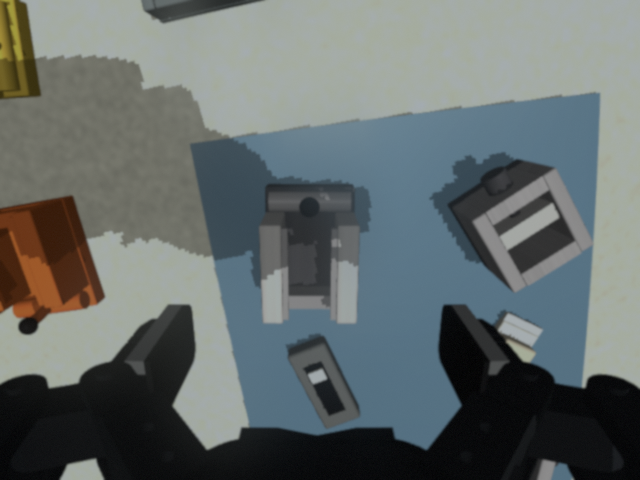

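The jaws are at (270,270) and (345,270), with the ball at (309,207). The clamp is centred between the fingers, both measurements agree, and the dispenser is clear. Descending.

Emit:
{"name": "servo_tool", "arguments": {"deltas": [{"linear":[1,0,40],"yaw":0},{"linear":[1,0,78],"yaw":0},{"linear":[1,0,78],"yaw":0},{"linear":[1,0,78],"yaw":0},{"linear":[1,0,78],"yaw":0},{"linear":[1,0,78],"yaw":0}]}}

```text
time: 3.85
tool_pos: [502.5, -77.7, 34.3]
tool_rot: [2.425, 1.992, 0.004]
ft_force: [0.5, 0.2, 0.5]
opening: 85.5
gripper_force: 0.0
```

Emit:
{"name": "servo_tool", "arguments": {"deltas": [{"linear":[0,0,0],"yaw":0},{"linear":[0,0,0],"yaw":0},{"linear":[0,0,0],"yaw":0},{"linear":[0,0,0],"yaw":0},{"linear":[0,0,0],"yaw":0},{"linear":[0,0,0],"yaw":0},{"linear":[0,0,0],"yaw":0},{"linear":[0,0,0],"yaw":0},{"linear":[0,0,0],"yaw":0},{"linear":[0,0,0],"yaw":0}], "gripper": 1}}

```text
time: 4.85
tool_pos: [500.9, -77.3, 33.2]
tool_rot: [2.426, 1.994, 0.001]
ft_force: [-0.1, 0.4, 5.8]
opening: 49.1
gripper_force: 64.6
```

Grip holds: opening 49 mm, 65 N. Lifting and carrying to the cassette nest at (606,117).

Emit:
{"name": "servo_tool", "arguments": {"deltas": [{"linear":[0,0,-25],"yaw":0},{"linear":[0,0,-60],"yaw":0},{"linear":[20,6,-75],"yaw":-0.02},{"linear":[60,19,-75],"yaw":-0.06},{"linear":[100,31,-75],"yaw":-0.1},{"linear":[140,44,-75],"yaw":-0.14},{"linear":[180,56,-75],"yaw":-0.18},{"linear":[200,63,-75],"yaw":-0.195},{"linear":[211,66,-75],"yaw":-0.195},{"linear":[211,66,-75],"yaw":-0.195},{"linear":[211,66,-75],"yaw":-0.195},{"linear":[211,66,-75],"yaw":-0.195}]}}

```text
time: 6.05
tool_pos: [604.9, 115.4, 107.0]
tool_rot: [-2.223, -2.219, 0.003]
ft_force: [-0.0, -0.6, -3.2]
opening: 48.7
gripper_force: 63.8
```

```bash
python3 w.py 4; python3 -c "
from m2 import *
nests(4)"
```

```text
[604.9  115.45 107.05] [-2.22 -2.22  0.  ] [ 0.19  0.5  -0.14  0.94 -0.    1.76]
nest z 13.6 [501.5 116.6] [57.3 55.6] 89.9
nest z 13.7 [605.  143.9] [22.6 61.3] 89.9
nest z 13.7 [605.  220.3] [43.9 62.8] 90.0
nest z 13.6 [501.8 213.4] [62.7 30.7] 89.9
case/foam top z [25.63 26.92 28.24]
```

View pics/w4.png

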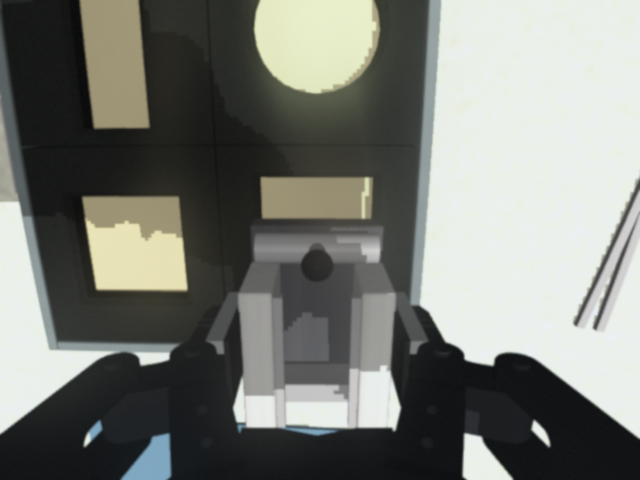

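The clamp hangs level over the cassette cut-out: foam rim at (315,178), ball at (317,265). x lines up. Lowering slowly.

Emit:
{"name": "servo_tool", "arguments": {"deltas": [{"linear":[0,0,20],"yaw":0},{"linear":[0,0,35],"yaw":0},{"linear":[0,0,42],"yaw":0},{"linear":[0,0,47],"yaw":0},{"linear":[0,0,52],"yaw":0},{"linear":[0,0,56],"yaw":0},{"linear":[0,0,60],"yaw":0},{"linear":[0,0,63],"yaw":0},{"linear":[0,0,64],"yaw":0},{"linear":[0,0,64],"yaw":0},{"linear":[0,0,64],"yaw":0}]}}

```text
time: 7.2
tool_pos: [606.3, 117.0, 44.3]
tool_rot: [2.221, 2.221, 0.001]
ft_force: [-1.7, -0.1, 5.0]
opening: 48.9
gripper_force: 64.7
```

It is on the floor: the force changed from -3 to +5 N. Releasing, then rising.

Emit:
{"name": "servo_tool", "arguments": {"deltas": [{"linear":[0,0,0],"yaw":0},{"linear":[0,0,0],"yaw":0},{"linear":[0,0,0],"yaw":0},{"linear":[0,0,0],"yaw":0},{"linear":[0,0,0],"yaw":0},{"linear":[0,0,0],"yaw":0},{"linear":[0,0,-15],"yaw":0},{"linear":[0,0,-55],"yaw":0},{"linear":[0,0,-67],"yaw":0},{"linear":[0,0,-67],"yaw":0},{"linear":[0,0,-67],"yaw":0}], "gripper": 0}}

```text
time: 8.3
tool_pos: [605.7, 116.9, 109.8]
tool_rot: [-2.221, -2.221, 0.001]
ft_force: [-0.2, 0.2, -0.8]
opening: 85.3
gripper_force: 0.0
```

```bash
python3 w.py 5; python3 -c "
from m2 import *
st,im,P=load(5);X,Y,Z=np.moveaxis(P,2,0)
m=(Z>50)&(Z<62)&(X>560)&(X<650)&(Y>60)&(Y<170)
for c in blobs(m,60):
    rc=cv2.minAreaRect(onplane('wrist',c,np.nanmedian(Z[m]),st)[:,:2].astype(np.float32));print(rc,np.nanmedian(Z[m]))
"
```

```text
[605.74 116.9  109.75] [-2.22 -2.22  0.  ] [ 0.19  0.49 -0.13  0.94 -0.    1.76]
((624.28662109375, 109.82546997070312), (14.16333293914795, 54.447593688964844), 0.0038245460018515587) 54.875464857556494
((588.5465698242188, 110.30140686035156), (54.393165588378906, 14.13220500946045), 89.82209777832031) 54.875464857556494
((606.3355102539062, 145.0310516357422), (9.56567668914795, 9.349822044372559), 0.06238417327404022) 54.875464857556494
```

View pics/w5.png

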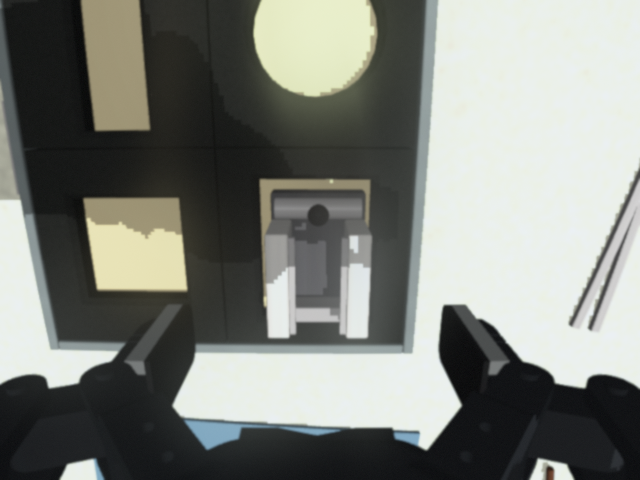

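Seated: jaw tops are at about 55–56 mm, the centre works out at (606.4,117.1), and it is square in the cut-out at (316,260). Next is the vice clamp at (614.2,-84.1), yaw 0.41.

Emit:
{"name": "servo_tool", "arguments": {"deltas": [{"linear":[-40,2,0],"yaw":-0.1},{"linear":[-85,4,0],"yaw":-0.2},{"linear":[-130,6,0],"yaw":-0.3},{"linear":[-170,7,0],"yaw":-0.4},{"linear":[-195,8,0],"yaw":-0.41},{"linear":[-201,8,0],"yaw":-0.41},{"linear":[-201,8,0],"yaw":-0.41},{"linear":[-201,8,0],"yaw":-0.41},{"linear":[-201,8,35],"yaw":-0.41},{"linear":[-201,8,65],"yaw":-0.41},{"linear":[-201,8,78],"yaw":-0.41},{"linear":[-201,8,78],"yaw":-0.41}]}}

```text
time: 9.55
tool_pos: [611.9, -82.5, 30.1]
tool_rot: [-1.718, -2.625, 0.003]
ft_force: [-1.6, 0.0, -0.1]
opening: 85.7
gripper_force: 0.0
```

Emit:
{"name": "servo_tool", "arguments": {"deltas": [{"linear":[0,0,0],"yaw":0},{"linear":[0,0,0],"yaw":0},{"linear":[0,0,0],"yaw":0},{"linear":[0,0,0],"yaw":0},{"linear":[0,0,0],"yaw":0},{"linear":[0,0,0],"yaw":0},{"linear":[0,0,0],"yaw":0},{"linear":[0,0,0],"yaw":0},{"linear":[0,0,0],"yaw":0},{"linear":[0,0,0],"yaw":0},{"linear":[0,0,0],"yaw":0}], "gripper": 1}}

```text
time: 10.65
tool_pos: [615.2, -84.3, 34.3]
tool_rot: [1.721, 2.625, 0.002]
ft_force: [-1.2, 1.4, 6.5]
opening: 47.0
gripper_force: 65.0
```

Held: opening 47 mm, 65 N. Carrying to the vice nest at (503,117).

Emit:
{"name": "servo_tool", "arguments": {"deltas": [{"linear":[0,0,-25],"yaw":0},{"linear":[0,0,-60],"yaw":0},{"linear":[20,-2,-75],"yaw":0.04},{"linear":[60,-6,-75],"yaw":0.12},{"linear":[105,-10,-75],"yaw":0.2},{"linear":[150,-14,-75],"yaw":0.28},{"linear":[190,-18,-75],"yaw":0.36},{"linear":[215,-20,-75],"yaw":0.41},{"linear":[228,-21,-75],"yaw":0.41},{"linear":[228.5,-21.5,-75],"yaw":0.41},{"linear":[228.5,-21.5,-75],"yaw":0.41},{"linear":[228.5,-21.5,-75],"yaw":0.41}]}}

```text
time: 11.85
tool_pos: [504.1, 116.0, 107.4]
tool_rot: [2.222, 2.22, 0.0]
ft_force: [0.6, -0.1, -4.0]
opening: 46.8
gripper_force: 63.7
```

```bash
python3 w.py 6; python3 -c "
from m2 import *
st,im,P=load(6);X,Y,Z=np.moveaxis(P,2,0)
m=(Z>105)&(Z<130)&(X>465)&(X<540)&(Y>80)&(Y<160)
print(np.nanmedian(Z[m]))
for c in blobs(m,60):
    print(cv2.minAreaRect(onplane('wrist',c,np.nanmedian(Z[m]),st)[:,:2].astype(np.float32)))
"
```

```text
[504.11 115.98 107.36] [2.22 2.22 0.  ] [ 0.23  0.34 -0.39  0.83 -0.    1.8 ]
116.51994141369528
((504.0721740722656, 116.93049621582031), (67.31922912597656, 68.245361328125), 39.06105041503906)
```

View pics/w6.png

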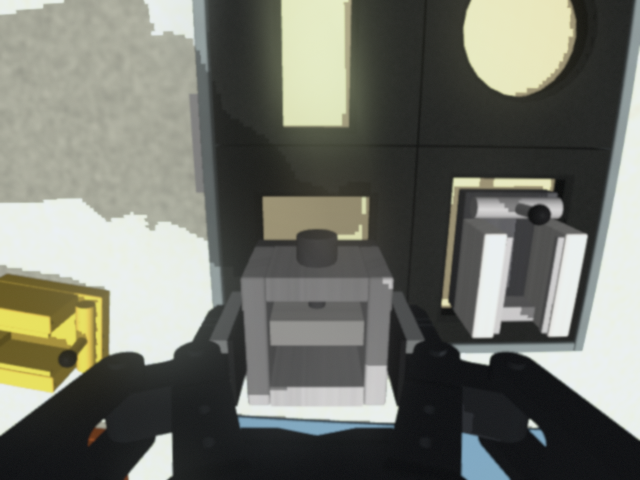

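The vice hangs square over its cut-out: rim at (316,197), screw head at (317,247). Lowering.

Emit:
{"name": "servo_tool", "arguments": {"deltas": [{"linear":[0,0,20],"yaw":0},{"linear":[0,0,35],"yaw":0},{"linear":[0,0,42],"yaw":0},{"linear":[0,0,47],"yaw":0},{"linear":[0,0,52],"yaw":0},{"linear":[0,0,56],"yaw":0},{"linear":[0,0,60],"yaw":0},{"linear":[0,0,63],"yaw":0},{"linear":[0,0,64],"yaw":0},{"linear":[0,0,64],"yaw":0},{"linear":[0,0,64],"yaw":0}]}}

```text
time: 13.0
tool_pos: [503.5, 117.1, 45.3]
tool_rot: [2.221, 2.221, 0.002]
ft_force: [-3.8, -0.9, 11.8]
opening: 46.9
gripper_force: 65.5
```

Emit:
{"name": "servo_tool", "arguments": {"deltas": [{"linear":[0,0,0],"yaw":0},{"linear":[0,0,0],"yaw":0},{"linear":[0,0,0],"yaw":0},{"linear":[0,0,0],"yaw":0},{"linear":[0,0,0],"yaw":0},{"linear":[0,0,0],"yaw":0},{"linear":[0,0,-15],"yaw":0},{"linear":[0,0,-55],"yaw":0},{"linear":[0,0,-67],"yaw":0},{"linear":[0,0,-67],"yaw":0},{"linear":[0,0,-67],"yaw":0}], "gripper": 0}}

```text
time: 14.1
tool_pos: [502.9, 116.9, 109.8]
tool_rot: [-2.221, -2.221, 0.001]
ft_force: [0.2, -0.9, -0.3]
opening: 85.5
gripper_force: 0.0
```

```bash
python3 w.py 7
cat > chk.py <<'E'
import sys;from m2 import *
k,x,y=sys.argv[1],float(sys.argv[2]),float(sys.argv[3])
st,im,P=load(k);X,Y,Z=np.moveaxis(P,2,0)
m=(Z>50)&(Z<62)&(abs(X-x)<50)&(abs(Y-y)<56)
m=cv2.morphologyEx(m.astype(np.uint8),cv2.MORPH_CLOSE,np.ones((9,9)))>0
z=np.nanmedian(Z[m]);print("z",z)
for c in blobs(m,60): print(cv2.minAreaRect(onplane('wrist',c,z,st)[:,:2].astype(np.float32)))
E
python3 chk.py 7 503 117
```

```text
[502.93 116.85 109.77] [-2.22 -2.22  0.  ] [ 0.23  0.34 -0.39  0.84 -0.    1.8 ]
z 54.74121994862756
((503.7406005859375, 117.81900787353516), (47.925010681152344, 49.61320495605469), 0.04025137051939964)
```

The vice is seated: top 54.7 mm as with the cassette, centre (503.7,117.8). Now to hover over the round clamp.

Emit:
{"name": "servo_tool", "arguments": {"deltas": [{"linear":[-45,-2,0],"yaw":0},{"linear":[-95,-4,0],"yaw":0},{"linear":[-145,-6,0],"yaw":0},{"linear":[-195,-8,0],"yaw":0},{"linear":[-245,-10,0],"yaw":0},{"linear":[-295,-12,0],"yaw":0},{"linear":[-340,-14,0],"yaw":0},{"linear":[-370,-15.5,0],"yaw":0},{"linear":[-378,-15.5,0],"yaw":0},{"linear":[-378,-15.5,0],"yaw":0},{"linear":[-378,-15.5,0],"yaw":0},{"linear":[-378,-15.5,0],"yaw":0}]}}

```text
time: 15.35
tool_pos: [487.4, -259.3, 109.8]
tool_rot: [-2.218, -2.222, 0.0]
ft_force: [0.5, 0.1, 0.3]
opening: 85.3
gripper_force: 0.0
```

```bash
python3 w.py 8; python3 -c "
from m2 import *
tops(8)"
```

```text
[ 487.42 -259.31  109.78] [-2.22 -2.22  0.  ] [-0.49  0.4  -0.3   0.87  0.    1.08]
top z 43.8 [ 486.1 -261.4] [50.5 52.4] 2.0 circ [ 486.3 -261.4] [314. 267.]
top z 43.8 [ 602.5 -272.3] [84.3 28.9] 77.2 circ [ 602.5 -272.4] [542. 279.]
```

View pics/w8.png

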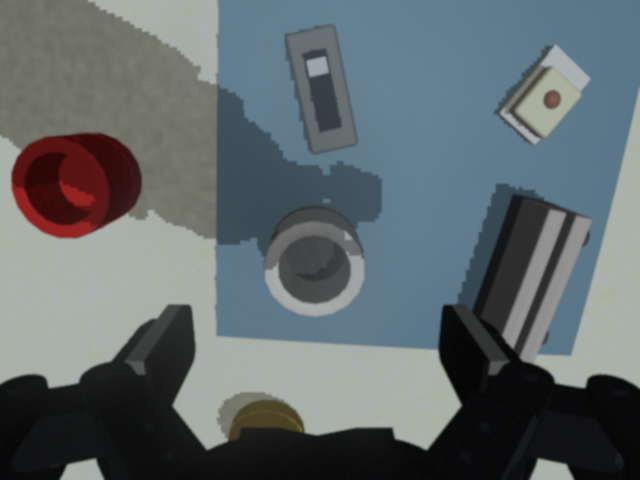

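The aluminium cup at (314,265) is between the fingers. The red one at (75,185) and the yellow one at (265,425) are the look-alikes. The second view gives (486.3,-261.4), so I'm descending and gripping.

Emit:
{"name": "servo_tool", "arguments": {"deltas": [{"linear":[0,-1,35],"yaw":0},{"linear":[0,-1,65],"yaw":0},{"linear":[0,-1,78],"yaw":0},{"linear":[0,-1,78],"yaw":0},{"linear":[0,-1,78],"yaw":0}]}}

```text
time: 15.9
tool_pos: [487.0, -260.3, 32.6]
tool_rot: [-2.22, -2.223, -0.0]
ft_force: [-0.0, -0.1, -0.4]
opening: 85.3
gripper_force: 0.0
```

Emit:
{"name": "servo_tool", "arguments": {"deltas": [{"linear":[0,0,0],"yaw":0},{"linear":[0,0,0],"yaw":0},{"linear":[0,0,0],"yaw":0},{"linear":[0,0,0],"yaw":0},{"linear":[0,0,0],"yaw":0},{"linear":[0,0,0],"yaw":0},{"linear":[0,0,0],"yaw":0},{"linear":[0,0,0],"yaw":0},{"linear":[0,0,0],"yaw":0},{"linear":[0,0,0],"yaw":0}], "gripper": 1}}

```text
time: 16.9
tool_pos: [487.5, -261.5, 33.9]
tool_rot: [2.22, 2.22, 0.001]
ft_force: [-1.2, 1.0, 6.4]
opening: 49.3
gripper_force: 62.6
```

Held at 63 N. Carrying to the round nest at (606,228).

Emit:
{"name": "servo_tool", "arguments": {"deltas": [{"linear":[0,0,-25],"yaw":0},{"linear":[0,0,-60],"yaw":0},{"linear":[20,5,-75],"yaw":0},{"linear":[60,15,-75],"yaw":0},{"linear":[105,25,-75],"yaw":0},{"linear":[150,37,-75],"yaw":0},{"linear":[195,48,-75],"yaw":0},{"linear":[240,59,-75],"yaw":0},{"linear":[285,70,-75],"yaw":0},{"linear":[330,81,-75],"yaw":0},{"linear":[375,92,-75],"yaw":0},{"linear":[420,103,-75],"yaw":0}]}}

```text
time: 18.1
tool_pos: [589.8, 160.8, 107.5]
tool_rot: [2.221, 2.221, 0.0]
ft_force: [0.1, 0.0, -2.3]
opening: 49.6
gripper_force: 63.4
```

Emit:
{"name": "servo_tool", "arguments": {"deltas": [{"linear":[35,9,0],"yaw":0},{"linear":[60,15,0],"yaw":0},{"linear":[69.5,16.5,0],"yaw":0},{"linear":[69.5,16.5,0],"yaw":0},{"linear":[69.5,16.5,0],"yaw":0},{"linear":[69.5,16.5,0],"yaw":0}]}}

```text
time: 18.7
tool_pos: [605.8, 226.8, 107.3]
tool_rot: [-2.223, -2.22, 0.002]
ft_force: [-0.9, -1.0, -1.4]
opening: 49.5
gripper_force: 63.3
```

```bash
python3 w.py 9
```

```text
[605.77 226.78 107.26] [-2.22 -2.22  0.  ] [ 0.36  0.54 -0.05  0.98 -0.    1.93]
```

View pics/w9.png

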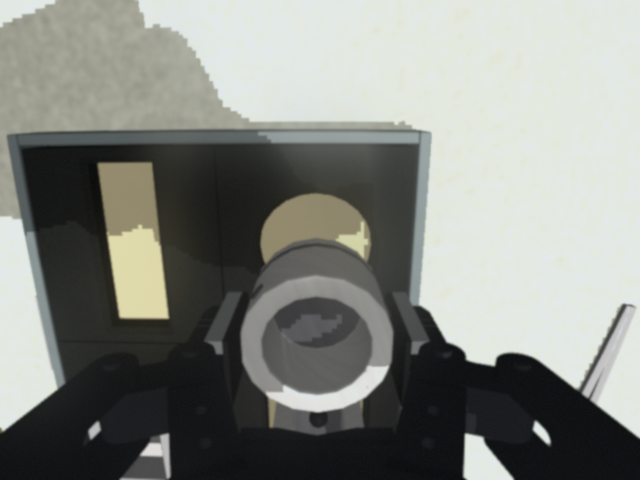

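The cup hangs upright with its rim centred at (316,345), over the round cut-out at (316,235). Lowering.

Emit:
{"name": "servo_tool", "arguments": {"deltas": [{"linear":[0,0,20],"yaw":0},{"linear":[0,0,35],"yaw":0},{"linear":[0,0,42],"yaw":0},{"linear":[0,0,47],"yaw":0},{"linear":[0,0,52],"yaw":0},{"linear":[0,0,56],"yaw":0},{"linear":[0,0,60],"yaw":0},{"linear":[0,0,63],"yaw":0},{"linear":[0,0,64],"yaw":0},{"linear":[0,0,64],"yaw":0},{"linear":[0,0,64],"yaw":0}]}}

```text
time: 19.85
tool_pos: [606.4, 228.6, 45.0]
tool_rot: [2.221, 2.221, 0.002]
ft_force: [-2.5, -0.4, 6.2]
opening: 49.6
gripper_force: 64.2
```

Emit:
{"name": "servo_tool", "arguments": {"deltas": [{"linear":[0,0,0],"yaw":0},{"linear":[0,0,0],"yaw":0},{"linear":[0,0,0],"yaw":0},{"linear":[0,0,0],"yaw":0},{"linear":[0,0,0],"yaw":0},{"linear":[0,0,0],"yaw":0},{"linear":[0,0,-15],"yaw":0},{"linear":[0,0,-55],"yaw":0},{"linear":[0,0,-67],"yaw":0},{"linear":[0,0,-67],"yaw":0},{"linear":[0,0,-67],"yaw":0}], "gripper": 0}}

```text
time: 20.95
tool_pos: [606.0, 228.4, 109.7]
tool_rot: [-2.221, -2.221, 0.001]
ft_force: [-0.7, -0.4, -0.8]
opening: 85.6
gripper_force: 0.0
```

```bash
python3 w.py 10; python3 chk.py 10 606 228
```

```text
[605.98 228.35 109.72] [-2.22 -2.22  0.  ] [ 0.36  0.54 -0.05  0.98  0.    1.93]
z 54.80851572347626
((606.7031860351562, 228.5093536376953), (50.6514892578125, 52.28789520263672), 1.810027003288269)
```

The round clamp is seated (top 54.8 mm, centre (606.7,228.5)). Now the foil clamp.

Emit:
{"name": "servo_tool", "arguments": {"deltas": [{"linear":[-45,0,0],"yaw":0},{"linear":[-95,0,0],"yaw":0},{"linear":[-145,0,0],"yaw":0.05},{"linear":[-195,0,0],"yaw":0.1},{"linear":[-245,-1,0],"yaw":0.15},{"linear":[-295,-1,0],"yaw":0.2},{"linear":[-345,-1,0],"yaw":0.215},{"linear":[-395,-2,0],"yaw":0.215},{"linear":[-440,-2,0],"yaw":0.215},{"linear":[-480,-2,0],"yaw":0.215},{"linear":[-500,-2,0],"yaw":0.215},{"linear":[-500,-2,0],"yaw":0.215}]}}

```text
time: 22.2
tool_pos: [603.2, -274.0, 108.4]
tool_rot: [-2.449, -1.965, 0.002]
ft_force: [0.1, 0.7, -0.1]
opening: 85.4
gripper_force: 0.0
```

Emit:
{"name": "servo_tool", "arguments": {"deltas": [{"linear":[0,0,0],"yaw":0},{"linear":[0,0,0],"yaw":0},{"linear":[0,0,0],"yaw":0}]}}

```text
time: 22.5
tool_pos: [604.3, -269.7, 110.1]
tool_rot: [-2.444, -1.972, 0.0]
ft_force: [0.5, 1.5, 0.6]
opening: 85.2
gripper_force: 0.0
```

```bash
python3 w.py 11; python3 -c "
from m2 import *
tops(11);tops(11,41)"
```

```text
[ 604.27 -269.73  110.12] [-2.44 -1.97  0.  ] [-0.42  0.57 -0.    1.    0.    1.36]
top z 44.0 [ 611.5 -274.2] [84.   9.7] 77.8 circ [ 611.3 -274.2] [333. 265.]
top z 44.0 [ 597.3 -271.2] [84.   9.3] 77.7 circ [ 597.9 -271.3] [304. 265.]
top z 44.0 [ 611.5 -274.5] [83.6  9.6] 77.8 circ [ 611.6 -274.5] [333. 266.]
top z 44.0 [ 597.3 -271.2] [84.   9.3] 77.7 circ [ 598.5 -271.4] [304. 266.]
```

View pics/w11.png

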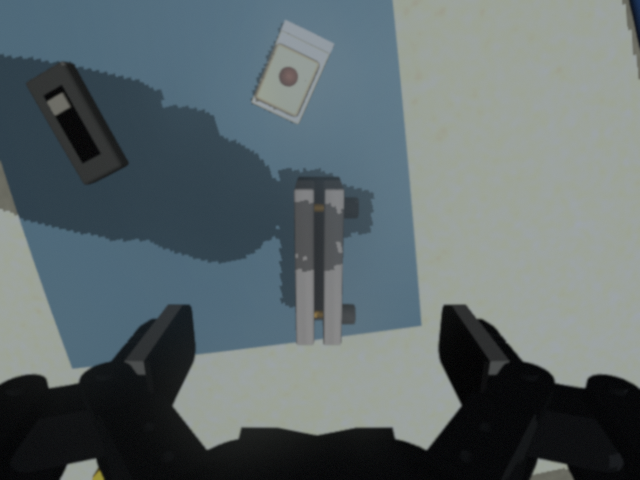

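The foil clamp at (319,265) is square between the fingers, screw heads on the right at (350,208) and (348,313), well clear of the pads. Centre (604.4,-272.7). Descending and gripping.

Emit:
{"name": "servo_tool", "arguments": {"deltas": [{"linear":[-1,0,35],"yaw":0},{"linear":[-1,0,65],"yaw":0},{"linear":[-1,0,78],"yaw":0},{"linear":[-1,0,78],"yaw":0},{"linear":[-1,0,78],"yaw":0}]}}

```text
time: 23.05
tool_pos: [604.6, -272.4, 33.1]
tool_rot: [2.446, 1.97, 0.001]
ft_force: [0.3, 0.1, -0.1]
opening: 84.9
gripper_force: 0.0
```

Emit:
{"name": "servo_tool", "arguments": {"deltas": [{"linear":[0,0,0],"yaw":0},{"linear":[0,0,0],"yaw":0},{"linear":[0,0,0],"yaw":0},{"linear":[0,0,0],"yaw":0},{"linear":[0,0,0],"yaw":0},{"linear":[0,0,0],"yaw":0},{"linear":[0,0,0],"yaw":0},{"linear":[0,0,0],"yaw":0},{"linear":[0,0,0],"yaw":0},{"linear":[0,0,0],"yaw":0},{"linear":[0,0,0],"yaw":0},{"linear":[0,0,0],"yaw":0}], "gripper": 1}}

```text
time: 24.25
tool_pos: [604.7, -272.8, 33.1]
tool_rot: [2.446, 1.969, 0.001]
ft_force: [0.7, 0.1, 5.4]
opening: 22.6
gripper_force: 60.1
```

Held: 22.6 mm, 60 N. Carrying to the foil nest at (503.3,228.9).

Emit:
{"name": "servo_tool", "arguments": {"deltas": [{"linear":[0,0,-25],"yaw":0},{"linear":[0,0,-60],"yaw":0},{"linear":[18,-8,-78],"yaw":0},{"linear":[55,-24,-80],"yaw":0},{"linear":[95,-42,-80],"yaw":-0.03},{"linear":[137,-60,-80],"yaw":-0.06},{"linear":[178,-78,-80],"yaw":-0.09},{"linear":[219,-96,-80],"yaw":-0.12},{"linear":[260,-114,-80],"yaw":-0.15},{"linear":[301,-132,-80],"yaw":-0.18},{"linear":[342,-150,-80],"yaw":-0.2},{"linear":[383,-168,-80],"yaw":-0.215}]}}

```text
time: 25.45
tool_pos: [519.7, 138.8, 111.1]
tool_rot: [-2.22, -2.221, 0.004]
ft_force: [1.4, 0.1, -3.4]
opening: 22.7
gripper_force: 59.5
```

```bash
python3 -c "
from h import *
s=r.read_state();print(s['tool_pos'],s['tool_rot'])"
```

```text
[519.69 138.76 111.1 ] [-2.22 -2.22  0.  ]
```

Emit:
{"name": "servo_tool", "arguments": {"deltas": [{"linear":[40,-8,0],"yaw":0},{"linear":[70,-14,0],"yaw":0},{"linear":[88,-17,0],"yaw":0},{"linear":[91.5,-18,0],"yaw":0},{"linear":[91.5,-18,0],"yaw":0},{"linear":[91.5,-18,0],"yaw":0},{"linear":[91.5,-18,0],"yaw":0}]}}

```text
time: 26.15
tool_pos: [503.5, 227.7, 112.0]
tool_rot: [-2.223, -2.22, 0.002]
ft_force: [-0.4, 0.2, -4.2]
opening: 22.9
gripper_force: 59.5
```

```bash
python3 w.py 12; python3 -c "
from m2 import *
nests(12)"
```

```text
[503.53 227.74 112.  ] [-2.22 -2.22  0.  ] [ 0.42  0.39 -0.3   0.88 -0.    2.  ]
nest z 13.8 [599.1 233.4] [62.4 37.5] 55.2
nest z 13.7 [504.3 264.2] [21.6 34.8] 90.0
case/foam top z [25.86 27.03 28.56]
```

View pics/w12.png

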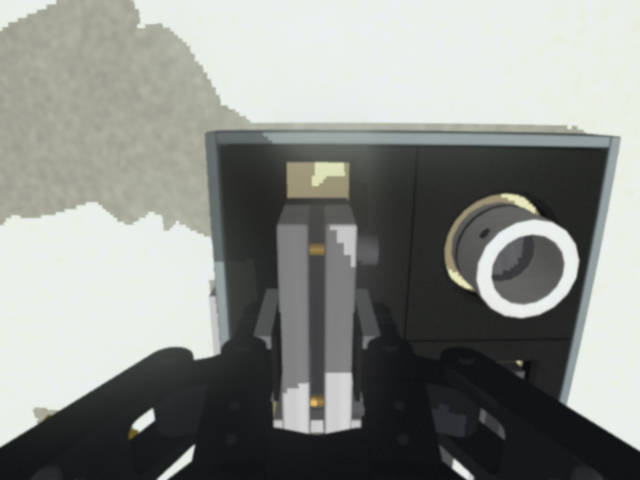

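The foil clamp hangs square over its cut-out: cut-out edge at (318,163), clamp end at (316,205). Lowering 69 mm.

Emit:
{"name": "servo_tool", "arguments": {"deltas": [{"linear":[0,0.5,20],"yaw":0},{"linear":[0,0.5,38],"yaw":0},{"linear":[0,0.5,46],"yaw":0},{"linear":[0,0.5,51],"yaw":0},{"linear":[0,0.5,56],"yaw":0},{"linear":[0,0.5,60],"yaw":0},{"linear":[0,0.5,64],"yaw":0},{"linear":[0,0.5,67],"yaw":0},{"linear":[0,0.5,69],"yaw":0},{"linear":[0,0.5,69],"yaw":0},{"linear":[0,0.5,69],"yaw":0}]}}

```text
time: 27.3
tool_pos: [504.2, 229.1, 44.1]
tool_rot: [2.221, 2.221, 0.001]
ft_force: [-1.7, -1.3, 3.6]
opening: 22.8
gripper_force: 60.5
```

Emit:
{"name": "servo_tool", "arguments": {"deltas": [{"linear":[0,0,0],"yaw":0},{"linear":[0,0,0],"yaw":0},{"linear":[0,0,0],"yaw":0},{"linear":[0,0,0],"yaw":0},{"linear":[0,0,0],"yaw":0},{"linear":[0,0,0],"yaw":0},{"linear":[0,0,0],"yaw":0},{"linear":[0,0,-15],"yaw":0},{"linear":[0,0,-55],"yaw":0},{"linear":[0,0,-100],"yaw":0},{"linear":[0,0,-140],"yaw":0},{"linear":[0,0,-140],"yaw":0}], "gripper": 0}}

```text
time: 28.5
tool_pos: [507.9, 230.7, 189.5]
tool_rot: [2.218, 2.218, 0.017]
ft_force: [-0.2, 0.7, -0.1]
opening: 85.8
gripper_force: 0.0
```

Emit:
{"name": "servo_tool", "arguments": {"deltas": [{"linear":[0,0,0],"yaw":0},{"linear":[0,0,0],"yaw":0},{"linear":[0,0,0],"yaw":0},{"linear":[0,0,0],"yaw":0}]}}

```text
time: 28.9
tool_pos: [503.2, 228.6, 181.8]
tool_rot: [-2.221, -2.221, 0.004]
ft_force: [-0.4, 0.8, 0.7]
opening: 85.4
gripper_force: 0.0
```

```bash
python3 w.py 13; for a in "503 229" "606 228" "503 117" "606 117"; do echo $a; python3 chk.py 13 $a; done
```

```text
[503.24 228.57 181.83] [-2.22 -2.22  0.  ] [ 0.43  0.34 -0.18  1.05  0.    2.  ]
503 229
z 54.79686598882563
((504.6505432128906, 228.97662353515625), (24.031137466430664, 83.56315612792969), 0.0928916409611702)
606 228
z 54.82274953778909
((605.8372192382812, 228.45687866210938), (51.67236328125, 52.44312286376953), 27.974327087402344)
503 117
z 54.40932869891509
((503.9353942871094, 118.60213470458984), (48.316951751708984, 51.61603927612305), 0.13492438197135925)
606 117
z 54.72316344859422
((587.5604248046875, 110.92208862304688), (15.55979061126709, 57.03507614135742), 0.413270503282547)
```

View pics/w13.png

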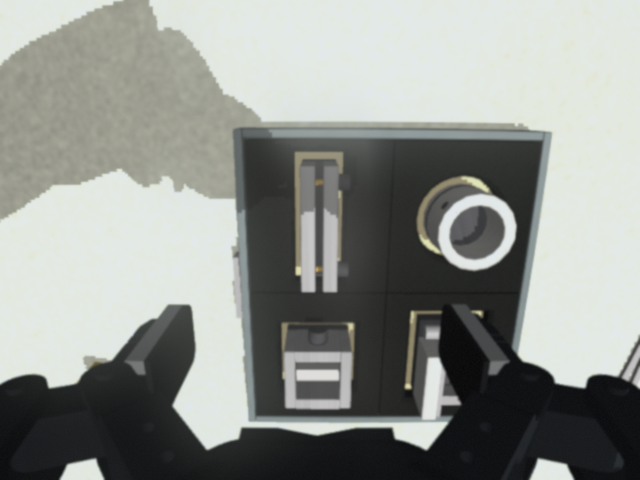

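All four clamps sit flat in their cut-outs: foil (318,228), round (470,228), vice (318,365), cassette (440,365). All tops measure about 54.8 mm, the arm is clear, and the bystanders weren't touched. Handing in.

```bash
python3 -c "
from workcell import r
print(r.hand_in())"
```

```text
the job is handed in; nothing more can be done
None
```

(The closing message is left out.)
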